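Swing the jointed tap over the bowl

ROBOT

A 6-joint arm with a two-finger parallel gripper is mounted at the origin on the work surface. World frame = base frame: x ahead of the robot, y to its left, z up, the work surface at z = 0. Lengths are in m, angles in degrees, forces in N, time in s.
With the tool pointing down it reaches from about 0.35 to 0.875 m from the base axis. Payload 4.2 kg.
Tool frame: the origin (TCP) lies midway between the tips of the shut fingers; the grasp point (between the pads) lies 19 mm behind it (r.grasp_offset is the distance from the TCP to the grasp point, in m); z points along the fingers, y is the direction in which the jaws open and shut (so a half turn about z gives the same grasp; the last joint's range is limited). The gripper opens to 87 mm and grips with 3 to 60 N. Pads are 19 mm wide; open, the fingers measure 117 mm over their backs; the gripper's body (75 mm by 190 mm) begins 51 mm behind the grasp point.
Start: joints at [79.561, 22.042, 0.453, 0, -68.411, -14.817], TCP at [0.267, 0.565, 0.223] pointing down, gripper open.
Joint ranges: [-179.83, 179.83], [-69.29, 118.12], [-61.27, 80.66], [-181.25, 117.63], [-171.15, -9.14], [-177.46, 177.46]. Speed limits (degrees/s): [159.86, 159.86, 180, 180, 180, 180].

INTERFACE

Orientations are given as a 3x3 rotation matrix whose columns are the frame's x, y, z axes.
In Python, from station import r gives the robot as it stands.
- The arm moves only by the shell command python3 -m crank 'ROWS'. ROWS is JSON, a list of rows, each a list of 3 entries, a list of its own where there are three numbers: the closure, from -1 (fully open) to 1 (shut), so that 0 is half open, then the shift along the tool's x, y, z as a fraction of full scale, then the turn, a rotation vector about the tool's x, y, z as a fraction of full scale. In form: [[fingers, [dx, dy, dz], [wx, wy, wz]], ...]. A call has 1 to 8 rows; each row shifts and turns the commanded pose from where the row before left it, along the tool's axes as they then stand; what a row does not reach is not made up. Full scale, the value 1, is 100 mm for a shift and 45 degrees for a turn. A row lasts 1/10 s, in which the tool goes at most 50 mm and 8.59 degrees, less where a joint would pass 70% of its speed; a pose out of reach is approached as far as the arm can. A call with a number of a shift or a turn outside -1 to 1 is refused whole. A call with a gripper value outside its range is refused whole. The fingers move at their own pace and stop on an object; the grip force is fixed at half the most. Time passes only in rows, so rows that do not move let the fingers close. It gives the time, the measured TCP pose, the force and the opening at its end, in the units of the state.
- r.sense(): the state, without advancing time (a new reading comes with each control period).
- r.capture(name): name is "scene" or "top" or "wrist"; returns a dict with "img" (420x560x3 uint8, blue, green, red), "fx", "fy", "cx", "cy" (pixels), "R" (3x3) and "t" (3): a world point X has camera coordinates R X + t. Camera axes: x right, y down, z forward; pixel columns grow to the right and rows downward; lengths in m; the calibration is good to about 2 mm. A picture is of the moment at which its call begins. There is no depth.
- r.finish_job(): hands the job in, once; it reports no verdict.
The state is a dict: "time_s": time; "joints": joint angles; "joint_velocities": joint speeds; "effort": joint torques, N m; "tcp_pos": TCP position; "ee_rot": TCP orientation; "wrist_force": force on the tool from outside, world axes, zero at the start; "moment": the same for the moment, N m; "gripper_width": opening from 0.0 (shut) to 1.0 (fully open).
Only numpy, scipy, OpenCV 4.12 (cv2) and the standard library are available. Lean on these libraries where they do the work, as an engineer would, in place of code of your own. Each camera call takes 0.05 s, during which the arm holds its last target.

TASK

The enamel bowl in the steel basin is about to be filled. Swing the jointed tap's two-piece arm round so that its outlet hangs over the middle of the bowl, and leave it standing there on its stiff joints. Steer it round the tall bottle and the utensil crock: the bowl, the bottle, the crock and the mug must stay standing where they are.

Things in the scene. Friction and masses are not known exactly. Their poses are not given: they have to be found in the camera images.
- tap_arm (a joint): first joint of the tap, at the top of the fixed column: 0 = the first arm (190 mm from column axis to elbow axis) points along the tap's own +y, to the robot's left along the back of the basin; positive = anticlockwise seen from above, so 1.57 points towards the robot; stops at -0.35 and 3.5. It starts parked at the left (about 0.07 to 0.42). Stiff: turns only under about 1.0 N m and stays where it is left
- tap_spout (a joint): second joint of the tap, the elbow: 0 = the spout (170 mm from elbow axis to outlet axis) continues straight on from the first arm; positive = anticlockwise seen from above; stops at -2.5 and 2.5. Turns under about 0.2 N m and stays where it is left, so a sideways push on the spout turns the elbow alone, and a push on the first arm carries the spout along unturned
- tap_pivot (a point): point on the vertical column axis at the height of the first arm's centre line (245 mm above the counter). Column: steel, 32 mm thick, fixed behind the basin, with a small lever low on its far side. Its swivel collar (38 mm across) tops out at 264 mm. First arm: level round steel tube 20 mm thick, underside at 235 mm. The point's x axis is the tap's x axis
- elbow (a point): point on the vertical elbow axis at the height of the spout's centre line (272 mm). Elbow barrel 36 mm across, from 229 to 288 mm. Spout: level round steel tube 20 mm thick, underside at 262 mm, so it passes above the first arm when folded; its last 20 mm bends straight down
- outlet (a point): centre of the tap's outlet, the lower end (25 mm across) of the down-turned spout end, 202 mm above the counter
- basin: open rectangular steel basin standing fixed on the counter, 250 (own x) by 340 (own y) by 95 mm high, walls and floor 4 mm, rolled rim to 100 mm; origin at the centre of its underside. Also there, not to be touched: a white dish rack over a half-open cutlery drawer, far to the robot's left (about 450 mm and more to the left of the robot's centre line, all below 240 mm)
- bowl: loose white enamel bowl with a dark rim standing on the basin floor, 130 mm across the rim, 55 mm high; origin at the centre of its underside, z up
- bottle: loose, tall, full green glass bottle with metal cap, upright on the counter near the basin: 300 mm high, body 74 mm across up to 185 mm, neck 31 mm across above 240 mm, cap 34 mm; origin at the centre of its underside. It stands higher than the tap's arm
- crock: loose earthenware utensil crock, 94 mm across, 140 mm high, with wooden and steel utensils standing up in it to 299 mm, all within 50 mm of its axis; origin at the centre of its underside. Bottle, crock and mug share out three places at random: beside the basin on the left, beside it on the right, and behind the tap. It stands higher than the tap's arm
- mug: loose white enamel mug, 76 mm across, 77 mm high with a side handle, lower than the tap's arm and outlet, on the counter near the basin; origin at the centre of its underside
There are look-alikes about, which are no part of the job. Leave any pink or purple look-alike of the bowl alone.

How it is judged (in metres and radians):
At the end, for the whole second after the job is handed in: The outlet is at rest within 30 mm, seen from above, of the bowl's centre; bowl, bottle and crock stand upright within 15 mm of where they started, and the mug is within 15 mm of its start (horizontal distance between outlet and bowl below 0.03 m and velocity of joint tap_arm between -0.02 and 0.02 rad/s and velocity of joint tap_spout between -0.02 and 0.02 rad/s and distance of each of bowl, bottle, crock, mug from where it was at the start of the episode below 0.015 m and angle between each of bowl, bottle, crock's own z axis and vertical below 0.1 rad); the robot touches nothing.
It fails at once if the bowl is shifted by more than 15 mm or tipped (distance of bowl from where it was at the start of the episode above 0.015 m or angle between bowl's own z axis and vertical above 0.2 rad).
It fails at once if the bottle is shifted by more than 15 mm or tipped (distance of bottle from where it was at the start of the episode above 0.015 m or angle between bottle's own z axis and vertical above 0.2 rad).
It fails at once if the crock is shifted by more than 15 mm or tipped (distance of crock from where it was at the start of the episode above 0.015 m or angle between crock's own z axis and vertical above 0.2 rad).
It fails at once if the mug is shifted by more than 15 mm (distance of mug from where it was at the start of the episode above 0.015 m).
It also fails if it takes over 72 s, if anything falls off the work surface, if the arm or the gripper's body presses on something with over 40 N, if the wrist force passes 120 N, or if a joint passes its speed limit or range.

## Working session

There is one attempt and no reset: what is moved stays moved. The work goes in short steps, Python scripts to look and compute and a shell command to move; the robot and the scene stay as the last step left them, time stands still between calls to the robot, and variables do not carry over. Pictures are saved under pics/ and viewed, and the job is handed in when it is done.

```bash
mkdir -p pics; ls; python3 - <<'E'
from station import r
import cv2,pickle
s=r.sense(); print({k:s[k] for k in('time_s','tcp_pos','ee_rot','gripper_width')})
for n in("scene","top","wrist"):
    c=r.capture(n); cv2.imwrite(f"pics/{n}0.png",c["img"]); pickle.dump(c,open(f"{n}0.pkl","wb"))
    print(n,c["fx"],c["cx"],c["cy"],(-c["R"].T@c["t"]).round(3))
E
```

```text
pics
{'time_s': 0.0, 'tcp_pos': array([0.26640867, 0.56471099, 0.2214563 ]), 'ee_rot': array([[ 9.04333648e-01, -4.26825438e-01, -8.35923716e-04],
       [-4.26826245e-01, -9.04331437e-01, -2.00226863e-03],
       [ 9.86670920e-05,  2.16751308e-03, -9.99997646e-01]]), 'gripper_width': 0.995824919664096}
scene 525.9157848312226 288.39561911644233 219.90802553401613 [1.162 0.72  1.251]
top 533.1182782420727 281.4896313970759 207.3276853877273 [0.392 0.04  1.525]
wrist 295.57313870918966 280.11687905572535 206.20147789505964 [0.327 0.536 0.383]
```

View pics/scene0.png

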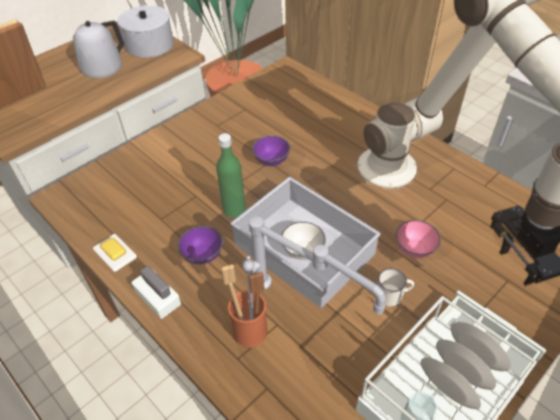

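View pics/top0.png

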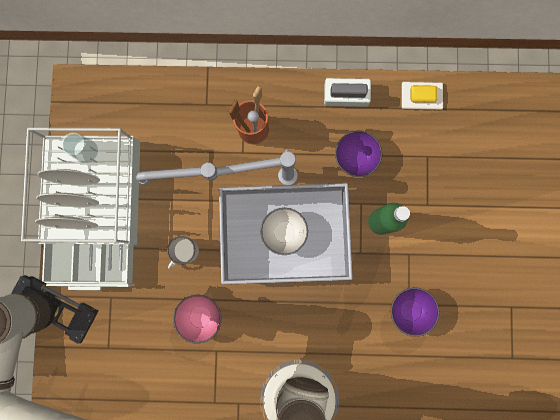

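View pics/wrist0.png

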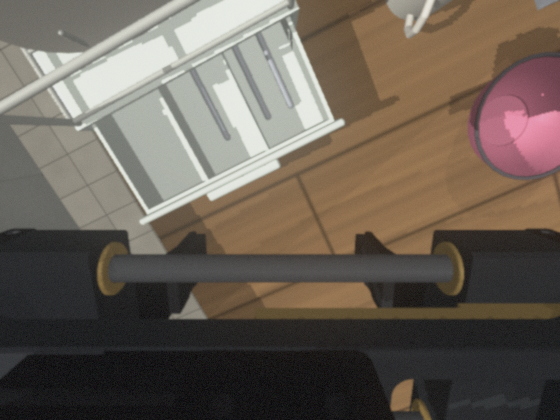

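The top view (up = +x, left = +y) shows these pixels:
- **Tap:** collar (288,157), elbow (208,170), outlet end (142,178).
- **Bowl candidates:** white (284,231) in the basin, pink (197,318), purple (359,153) and purple (415,312). The choice is the white one with the dark rim in the basin at (284,231).
- **Obstacles:** bottle cap (402,213) on the right, crock (252,119) behind, mug (183,250) on the left.

Next is a close crop to check the choice, plus the measurements.

```bash
cat > h.py <<'E'
import numpy as np,pickle,cv2
def bp(c,u,v,z):
    d=c["R"].T@np.array([(u-c["cx"])/c["fx"],(v-c["cy"])/c["fy"],1]); o=-c["R"].T@c["t"]
    return (o+d*(z-o[2])/d[2])
def pj(c,X):
    p=c["R"]@np.asarray(X)+c["t"]; return np.array([c["fx"]*p[0]/p[2]+c["cx"],c["fy"]*p[1]/p[2]+c["cy"]])
E
python3 - <<'E'
from h import *
t=pickle.load(open("top0.pkl","rb"));s=pickle.load(open("scene0.pkl","rb"))
for n,u,v,z in[("collar",288,157,.264),("elbow",208,170,.288),("tip",142,178,.282),("bowl",284,231,.059),("mug",183,250,.077),("bottle",402,213,.3),("crock",252,119,.14),("basin1",220,187,.1),("basin2",348,185,.1),("basin3",352,281,.1),("basin4",221,282,.1)]:
    X=bp(t,u,v,z);print(n,X.round(3),pj(s,X).round(0))
cv2.imwrite("pics/c1.png",cv2.resize(t["img"][90:300,120:420],None,fx=2.6,fy=2.6,interpolation=2))
cv2.imwrite("pics/c2.png",cv2.resize(s["img"][130:350,190:450],None,fx=2.7,fy=2.7,interpolation=2))
E
```

```text
collar [0.631 0.046 0.264] [255. 222.]
elbow [0.592 0.233 0.288] [321. 249.]
tip [0.571 0.39  0.282] [380. 285.]
bowl [0.464 0.054 0.059] [303. 238.]
mug [0.405 0.327 0.077] [391. 278.]
bottle [ 0.499 -0.219  0.3  ] [225. 137.]
crock [0.755 0.144 0.14 ] [247. 303.]
basin1 [0.577 0.229 0.1  ] [321. 289.]
basin2 [ 0.589 -0.116  0.1  ] [231. 221.]
basin3 [ 0.333 -0.129  0.1  ] [291. 175.]
basin4 [0.323 0.218 0.1  ] [380. 234.]
```

View pics/c1.png

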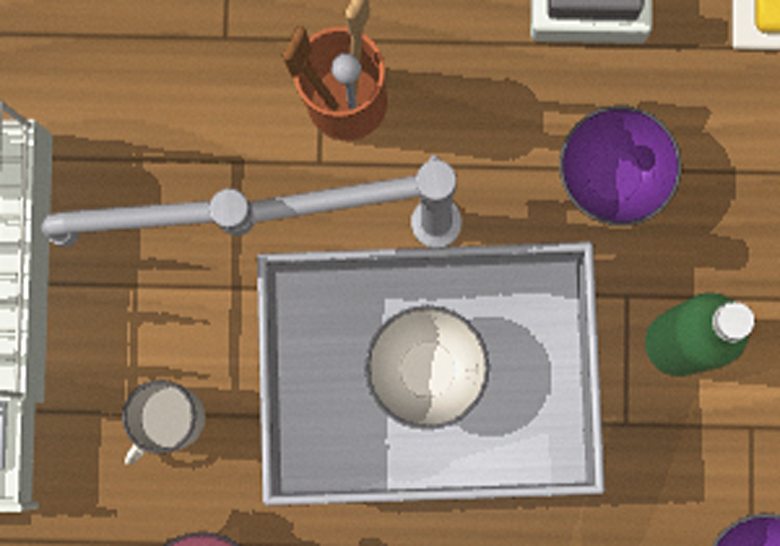

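View pics/c2.png

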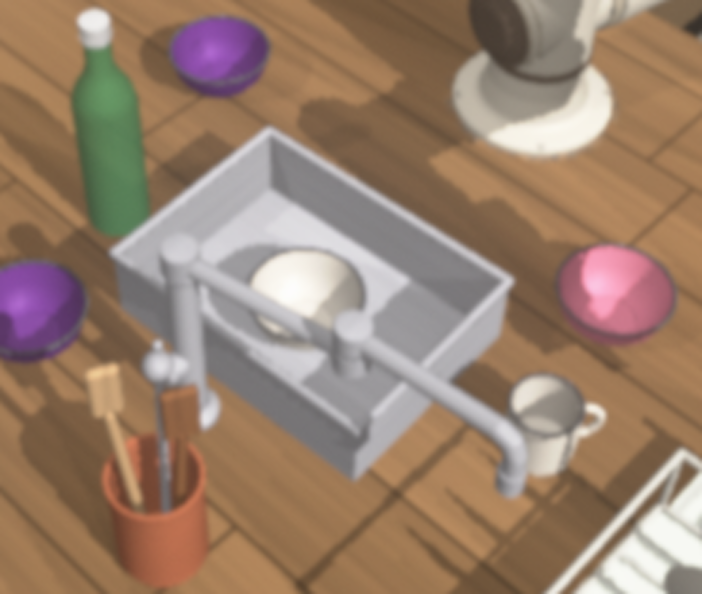

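The crop confirms the bowl: white with a dark rim, standing in the basin.

| Point | Position (x, y) | Check |
|---|---|---|
| Tap pivot | (0.631, 0.046) | |
| Elbow | (0.592, 0.233) | 191 mm from the pivot, given as 190 |
| Bowl | (0.464, 0.054) | |

**Plan:** swing the arm to a world heading of about 121°, then fold the elbow by about +125°. The spout sweeps over the robot side, clear of the bottle and crock. The first move lifts the tool, shuts the fingers and squares it to the world axes.

```bash
python3 -m crank '[[1,[0,0,-0.4],[0,0,0]],[1,[0,0,-0.4],[0,0,0]],[1,[0,0,-0.4],[0,0,-0.187]],[1,[0,0,-0.4],[0,0,-0.187]],[1,[0,0,0],[0,0,-0.187]],[1,[0,0,0],[0,0,0]],[1,[0,0,0],[0,0,0]]]'; python3 -c "
from station import r
print(r.sense()['ee_rot'].round(3))"
```

```text
time_s: 0.85
tcp_pos: [0.2663, 0.5648, 0.3811]
ee_rot: [[1.0, -0.003, -0.001], [-0.003, -1.0, -0.003], [-0.001, 0.003, -1.0]]
wrist_force: [-1.1, -0.0, -0.2]
gripper_width: 0.447
[[ 1.    -0.003 -0.001]
 [-0.003 -1.    -0.003]
 [-0.001  0.003 -1.   ]]
```

```bash
python3 -m crank '[[1,[0.33,0.33,0],[0,0,0]],[1,[0.33,0.33,0],[0,0,0]],[1,[0.33,0.33,0],[0,0,0]],[1,[0.33,0.33,0],[0,0,0]],[1,[0.33,0.33,0],[0,0,0]],[1,[0.33,0.33,0],[0,0,0]],[1,[0.33,0.33,0],[0,0,0]],[1,[0.33,0.33,0],[0,0,0]]]'; python3 -m crank '[[1,[0.33,0.33,0],[0,0,0]],[1,[0.33,0.33,0],[0,0,0]],[1,[0.33,0.33,0],[0,0,0]],[1,[0.22,0.33,0],[0,0,0]],[1,[0,0,0],[0,0,0]],[1,[0,0,0],[0,0,0]],[1,[0,0,0],[0,0,0]]]'; python3 - <<'E'
from station import r
import cv2
cv2.imwrite("pics/s2.png",r.capture("scene")["img"])
E
```

```text
time_s: 1.65
tcp_pos: [0.5313, 0.2994, 0.3809]
ee_rot: [[1.0, -0.003, -0.002], [-0.003, -1.0, -0.002], [-0.002, 0.002, -1.0]]
wrist_force: [1.0, 0.7, -0.1]
gripper_width: 0.006
time_s: 2.35
tcp_pos: [0.651, 0.1698, 0.3817]
ee_rot: [[1.0, -0.0, -0.002], [-0.0, -1.0, -0.001], [-0.002, 0.001, -1.0]]
wrist_force: [-0.1, 0.2, 0.4]
gripper_width: 0.005
```

View pics/s2.png

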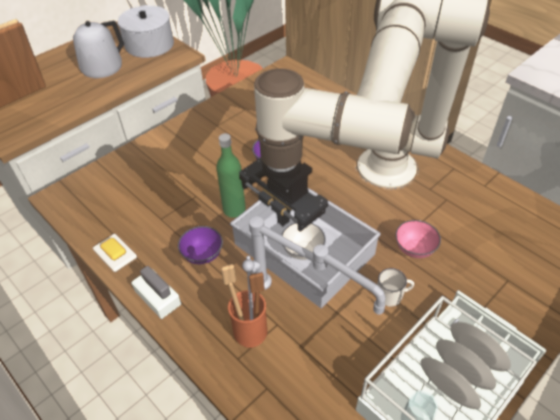

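```bash
python3 - <<'E'
from h import *
from station import r
s=r.capture("scene"); print(pj(s,[.651,.17,.381]),pj(s,[.651,.17,.45]),r.sense()['tcp_pos'])
cv2.imwrite("pics/s3.png",cv2.resize(s["img"][130:350,190:450],None,fx=2.7,fy=2.7,interpolation=2))
t=r.capture("top");cv2.imwrite("pics/t3.png",t["img"])
E
```

```text
[282.79566859 221.90538102] [282.16645508 200.29344751] [0.65083988 0.17030262 0.38254871]
```

View pics/s3.png

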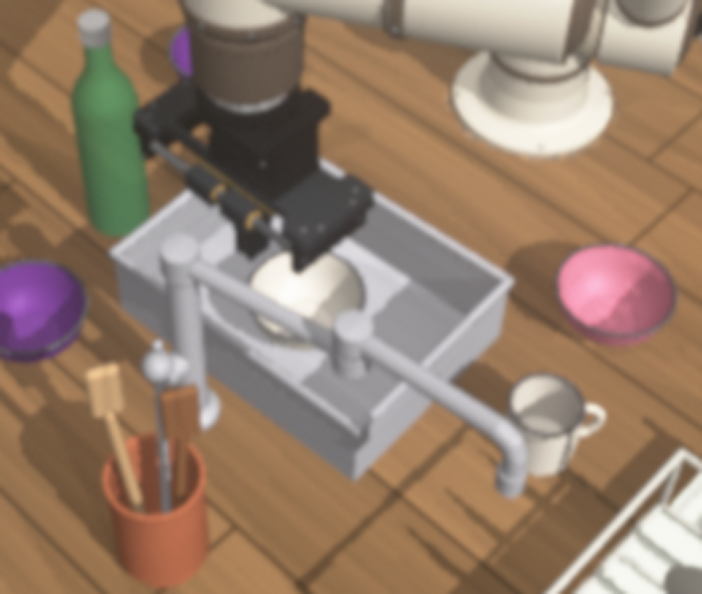

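View pics/t3.png

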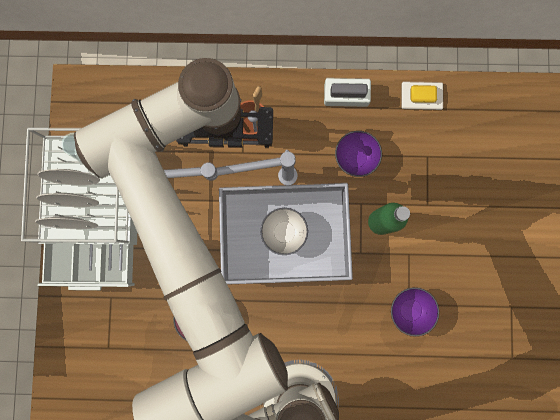

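The fingertip projects to (283,222), which is where the picture shows it. It stands behind the first arm, and the scene is undisturbed. Lowering it now to z ≈ 0.241.

```bash
python3 -m crank '[[1,[0,0.05,0.25],[0,0,0]],[1,[0,0,0.25],[0,0,0]],[1,[0,0,0.25],[0,0,0]],[1,[0,0,0.25],[0,0,0]],[1,[0,0,0.21],[0,0,0]],[1,[0,0,0.2],[0,0,0]],[1,[0,0,0],[0,0,0]],[1,[0,0,0],[0,0,0]]]'
```

```text
time_s: 3.3
tcp_pos: [0.6515, 0.1648, 0.2423]
ee_rot: [[1.0, 0.001, 0.001], [0.001, -1.0, -0.0], [0.001, 0.0, -1.0]]
wrist_force: [-0.1, 0.3, 0.1]
gripper_width: 0.005
```

```bash
python3 -m crank '[[1,[-0.1,0,0.02],[0,0,0]],[1,[-0.1,0,0],[0,0,0]],[1,[-0.1,0,0],[0,0,0]],[1,[-0.1,0,0],[0,0,0]]]';python3 -m crank '[[1,[-0.08,0,0],[0,0,0]],[1,[-0.07,0,0],[0,0,0]],[1,[0,0,0],[0,0,0]],[1,[0,0,0],[0,0,0]]]'; python3 - <<'E'
from h import *
from station import r
s=r.capture("scene")
cv2.imwrite("pics/s4.png",cv2.resize(s["img"][130:350,190:450],None,fx=2.7,fy=2.7,interpolation=2))
t=r.capture("top");cv2.imwrite("pics/t4.png",t["img"])
E
```

```text
time_s: 3.7
tcp_pos: [0.6157, 0.1642, 0.2419]
ee_rot: [[1.0, 0.001, 0.013], [0.001, -1.0, 0.002], [0.013, -0.002, -1.0]]
wrist_force: [12.8, -3.7, -3.0]
gripper_width: 0.008
time_s: 4.1
tcp_pos: [0.5993, 0.1647, 0.2427]
ee_rot: [[1.0, 0.001, 0.01], [0.001, -1.0, 0.002], [0.01, -0.002, -1.0]]
wrist_force: [6.2, -1.5, 1.0]
gripper_width: 0.007
```

View pics/s4.png

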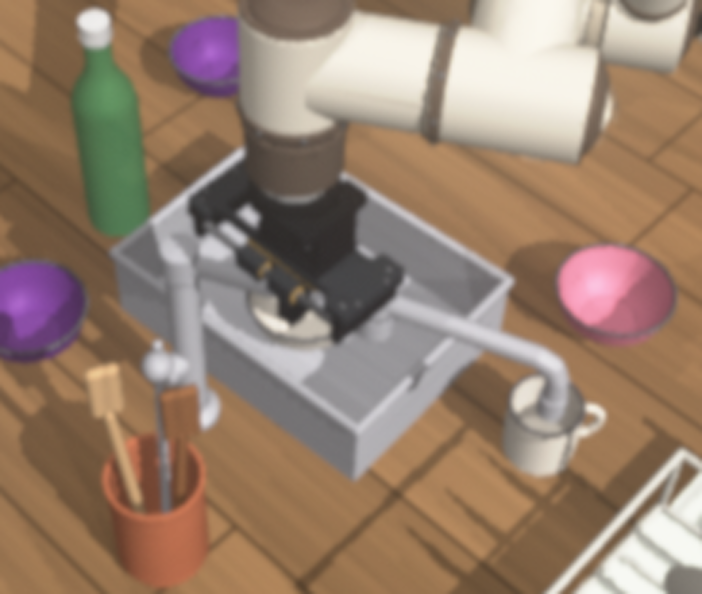

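View pics/t4.png

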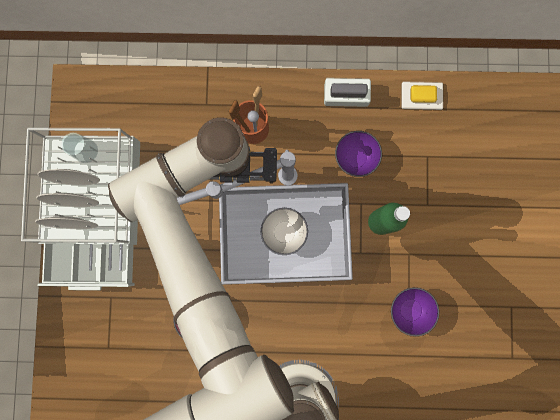

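```bash
python3 - <<'E'
from h import *
t=pickle.load(open("top0.pkl","rb"))
P=np.array([.631,.046])
for u,v in[(213,188),(214,188)]:
    X=bp(t,u,v,.288)[:2]-P;print(X,np.hypot(*X),np.degrees(np.arctan2(X[1],X[0])))
i=cv2.imread("pics/t4.png");cv2.imwrite("pics/t4c.png",cv2.resize(i[140:240,150:310],None,fx=5,fy=5,interpolation=2))
E
```

```text
[-0.08146493  0.17417767] 0.19228726898086423 115.06604013015958
[-0.08141783  0.17183123] 0.19014424799515106 115.35273531204419
```

View pics/t4c.png

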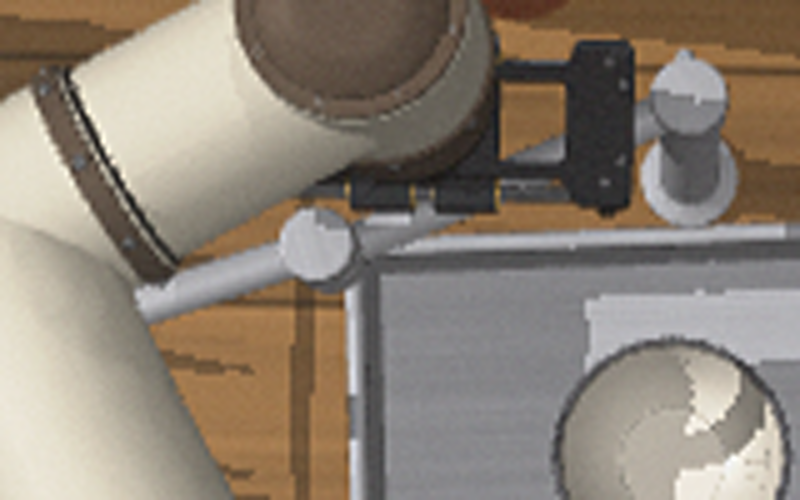

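```bash
python3 -m crank '[[1,[-0.05,0,0],[0,0,0]],[1,[-0.05,0,0],[0,0,0]],[1,[-0.04,0,0],[0,0,0]],[1,[0,0,0],[0,0,0]],[1,[0,0,0],[0,0,0]]]'; python3 - <<'E'
from h import *
from station import r
t=r.capture("top");i=t["img"];cv2.imwrite("pics/t5c.png",cv2.resize(i[140:240,150:310],None,fx=5,fy=5,interpolation=2))
E
```

```text
time_s: 4.7
tcp_pos: [0.5864, 0.165, 0.2434]
ee_rot: [[1.0, 0.001, 0.013], [0.001, -1.0, 0.003], [0.013, -0.003, -1.0]]
wrist_force: [7.8, -1.3, 1.9]
gripper_width: 0.008
```

View pics/t5c.png

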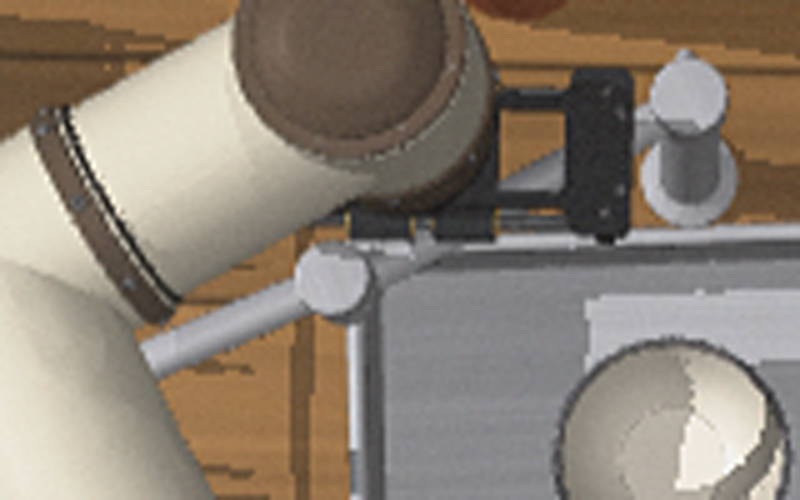

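```bash
python3 - <<'E'
from h import *
t=pickle.load(open("top0.pkl","rb"))
P=bp(t,287.7,159.5,.264)[:2];B=bp(t,284.6,231.2,.059)[:2]
E0=bp(t,208.5,170.1,.288)[:2];E=bp(t,216.6,196.2,.288)[:2]
print(P,B,E0,E,np.hypot(*(E0-P)),np.hypot(*(E-P)),"E-B",np.hypot(*(E-B)))
a=lambda v:np.degrees(np.arctan2(v[1],v[0]))
print(a(E-P),a(B-E))
E
```

```text
[0.62496983 0.04675361] [0.46299183 0.0522704 ] [0.59170278 0.23220469] [0.53038321 0.21108991] 0.18841125586729954 0.18961289742208215 E-B 0.1725260445504427
119.92332853983955 -112.99281289337304
```

The elbow now stands at (0.530, 0.211), 172.5 mm from the bowl's centre against a spout length of 170 mm, so the arm angle is right. Next I back off, lift, and go to the spout's clockwise side.

```bash
python3 -m crank '[[1,[0.3,0,0],[0,0,0]],[1,[0,0,-0.35],[0,0,0]],[1,[0,0,-0.4],[0,0,0]],[1,[0,0,-0.4],[0,0,0]],[1,[-0.18,-0.34,0],[0,0,0]],[1,[-0.18,-0.34,0],[0,0,0]],[1,[-0.18,-0.34,0],[0,0,0]],[1,[-0.18,-0.34,0],[0,0,0]]]';python3 -m crank '[[1,[-0.15,-0.34,0],[0,0,0]],[1,[0,0,0],[0,0,0]],[1,[0,0,0],[0,0,0]]]'; python3 - <<'E'
from h import *
from station import r
s=r.capture("scene")
cv2.imwrite("pics/s6.png",cv2.resize(s["img"][130:350,190:450],None,fx=2.7,fy=2.7,interpolation=2))
print(pj(s,r.sense()['tcp_pos']))
t=r.capture("top");cv2.imwrite("pics/t6.png",t["img"])
E=np.array([.530,.211])
for th in [114,130,145,160,175,190,205,220,235,247]:
    a=np.radians(th);u=np.array([np.cos(a),np.sin(a)]);n=np.array([-u[1],u[0]])
    h=.010+.0095*abs(n[0])+.015*abs(n[1]); print(th,(E+.12*u-h*n).round(3))
E
```

```text
time_s: 5.55
tcp_pos: [0.5394, 0.3013, 0.3562]
ee_rot: [[1.0, -0.0, 0.002], [-0.0, -1.0, 0.002], [0.002, -0.002, -1.0]]
wrist_force: [0.4, -0.1, 0.0]
gripper_width: 0.007
time_s: 5.85
tcp_pos: [0.5249, 0.3349, 0.3556]
ee_rot: [[1.0, 0.002, 0.001], [0.002, -1.0, 0.001], [0.001, -0.001, -1.0]]
wrist_force: [-0.3, -0.3, -0.1]
gripper_width: 0.003
[376.74275868 238.81719478]
114 [0.504 0.331]
130 [0.473 0.32 ]
145 [0.448 0.303]
160 [0.427 0.278]
175 [0.413 0.247]
190 [0.407 0.216]
205 [0.41  0.185]
220 [0.42  0.155]
235 [0.44  0.128]
247 [0.46 0.11]
```

View pics/s6.png

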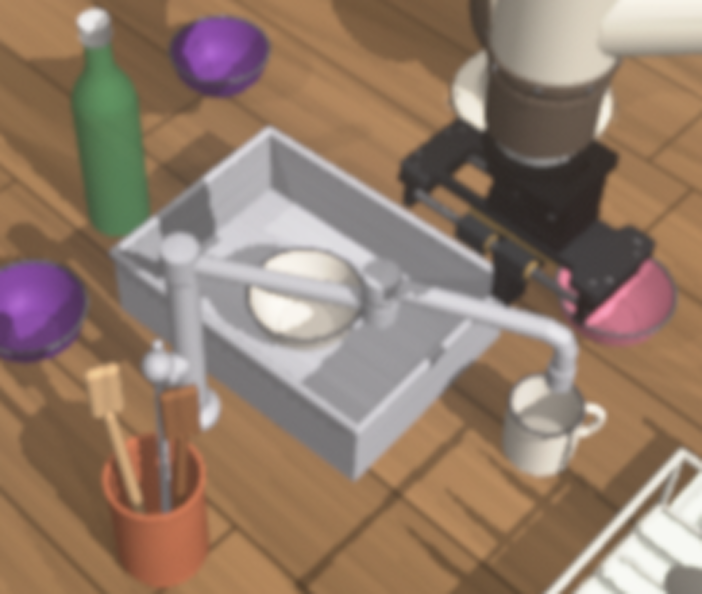

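View pics/t6.png

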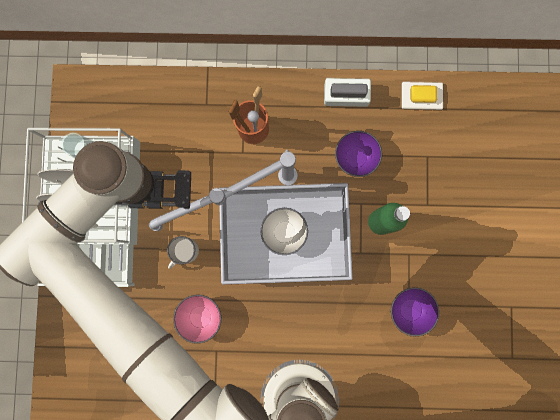

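The tool is behind the spout and clear of it. The top view shows the spout running from the elbow at (216,196) to its tip at (155,225), with everything else in place. I lower the tool and then push along the arc around the elbow.

```bash
python3 -m crank '[[1,[0,0,0.3],[0,0,0]],[1,[0,0,0.3],[0,0,0]],[1,[0,0,0.3],[0,0,0]],[1,[0,0,0.07],[0,0,0]],[1,[0,0,0],[0,0,0]],[1,[-0.1,0.02,0],[0,0,0]],[1,[-0.11,0.02,0],[0,0,0]]]' && python3 -m crank '[[1,[-0.15,0.05,0],[0,0,0]],[1,[-0.16,0.06,0],[0,0,0]],[1,[-0.13,0.08,0],[0,0,0]],[1,[-0.12,0.09,0],[0,0,0]],[1,[-0.11,0.12,0],[0,0,0]],[1,[-0.1,0.13,0],[0,0,0]],[1,[-0.07,0.15,0],[0,0,0]],[1,[-0.07,0.16,0],[0,0,0]]]'; python3 - <<'E'
from h import *
from station import r
s=r.capture("scene")
cv2.imwrite("pics/s7.png",cv2.resize(s["img"][130:350,190:450],None,fx=2.7,fy=2.7,interpolation=2))
t=r.capture("top");cv2.imwrite("pics/t7.png",t["img"])
E
```

```text
time_s: 6.65
tcp_pos: [0.5048, 0.3303, 0.2594]
ee_rot: [[1.0, -0.001, 0.002], [-0.001, -1.0, 0.002], [0.002, -0.002, -1.0]]
wrist_force: [-0.2, -0.4, -0.5]
gripper_width: 0.008
time_s: 7.45
tcp_pos: [0.4137, 0.2469, 0.2598]
ee_rot: [[1.0, 0.001, 0.005], [0.001, -1.0, 0.005], [0.005, -0.005, -1.0]]
wrist_force: [1.1, 2.0, 0.7]
gripper_width: 0.002
```

View pics/s7.png

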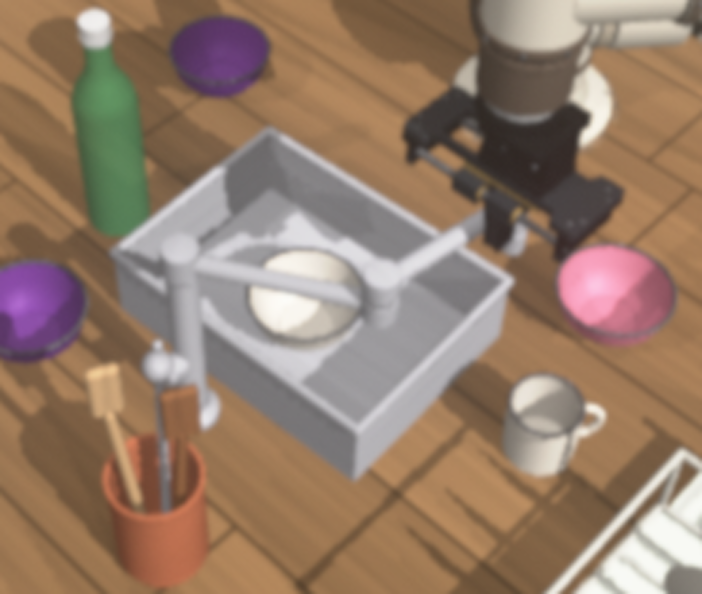

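View pics/t7.png

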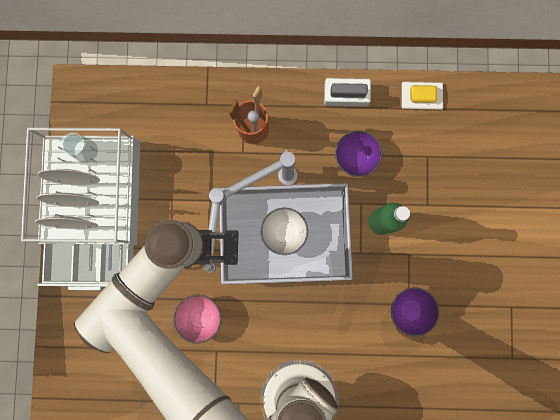

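The spout now points towards the robot (elbow (216,196), tip about (209,267)), and the first arm hasn't moved. Continuing along the arc.

```bash
python3 -m crank '[[1,[-0.03,0.15,0],[0,0,0]],[1,[-0.03,0.16,0],[0,0,0]],[1,[0.01,0.15,0],[0,0,0]],[1,[0.02,0.16,0],[0,0,0]],[1,[0.05,0.15,0],[0,0,0]],[1,[0.05,0.15,0],[0,0,0]],[1,[0.1,0.14,0],[0,0,0]],[1,[0.1,0.13,0],[0,0,0]]]' && python3 -m crank '[[1,[0.08,0.08,0],[0,0,0]],[1,[0.08,0.06,0],[0,0,0]],[1,[0,0,0],[0,0,0]],[1,[0,0,0],[0,0,0]]]'; python3 - <<'E'
from h import *
from station import r
s=r.capture("scene")
cv2.imwrite("pics/s8.png",cv2.resize(s["img"][130:350,190:450],None,fx=2.7,fy=2.7,interpolation=2))
t=r.capture("top");cv2.imwrite("pics/t8.png",cv2.resize(t["img"][140:300,150:370],None,fx=3.5,fy=3.5,interpolation=2))
E
```

```text
time_s: 8.35
tcp_pos: [0.4402, 0.1255, 0.2571]
ee_rot: [[1.0, -0.001, -0.002], [-0.001, -1.0, -0.0], [-0.002, 0.0, -1.0]]
wrist_force: [0.8, 2.7, 0.2]
gripper_width: 0.008
time_s: 8.75
tcp_pos: [0.4565, 0.1127, 0.2573]
ee_rot: [[1.0, -0.001, -0.001], [-0.001, -1.0, -0.001], [-0.001, 0.001, -1.0]]
wrist_force: [0.7, -0.5, 0.0]
gripper_width: 0.003
```

View pics/s8.png

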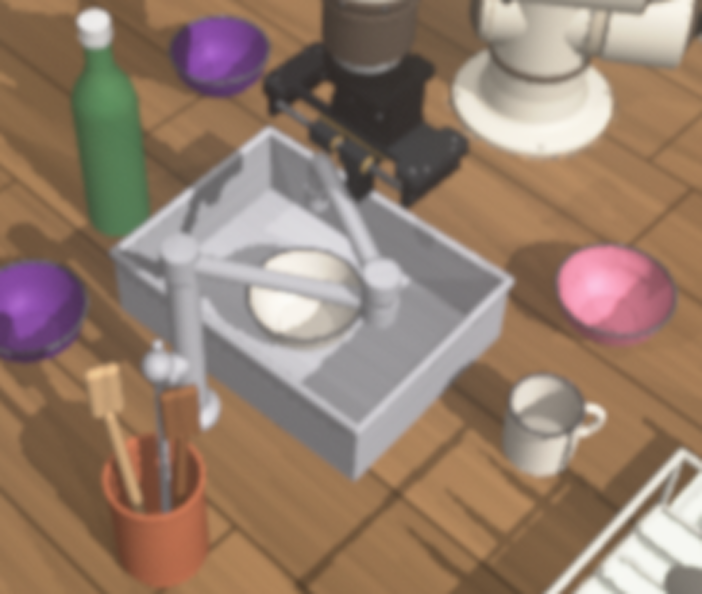

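View pics/t8.png

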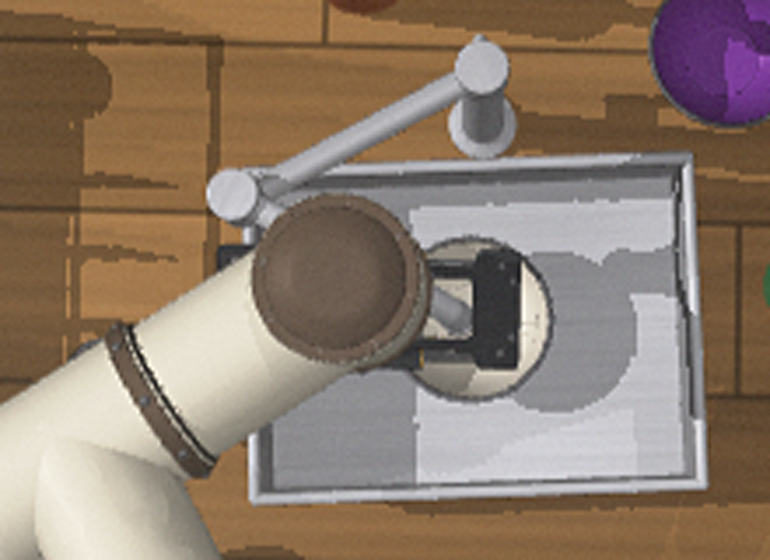

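Nearly there. I back off and lift clear to measure.

```bash
python3 -m crank '[[1,[-0.2,-0.15,0],[0,0,0]],[1,[0,0,-0.4],[0,0,0]],[1,[0,0,-0.4],[0,0,0]],[1,[-0.1,-0.48,0],[0,0,0]],[1,[-0.1,-0.48,0],[0,0,0]],[1,[-0.1,-0.48,0],[0,0,0]],[1,[0,-0.4,0],[0,0,0]],[1,[0,0,0],[0,0,0]]]'; python3 - <<'E'
from h import *
from station import r
s=r.capture("scene");pickle.dump(s,open("s9.pkl","wb"))
cv2.imwrite("pics/s9.png",cv2.resize(s["img"][130:350,190:450],None,fx=2.7,fy=2.7,interpolation=2))
t=r.capture("top");cv2.imwrite("pics/t9.png",cv2.resize(t["img"][140:300,150:370],None,fx=3.5,fy=3.5,interpolation=2))
cv2.imwrite("pics/t9f.png",t["img"])
E
```

```text
time_s: 9.65
tcp_pos: [0.4057, 0.3164, 0.3365]
ee_rot: [[1.0, 0.005, -0.001], [0.005, -1.0, -0.001], [-0.001, 0.001, -1.0]]
wrist_force: [-0.2, -0.1, -0.6]
gripper_width: 0.004
```

View pics/s9.png

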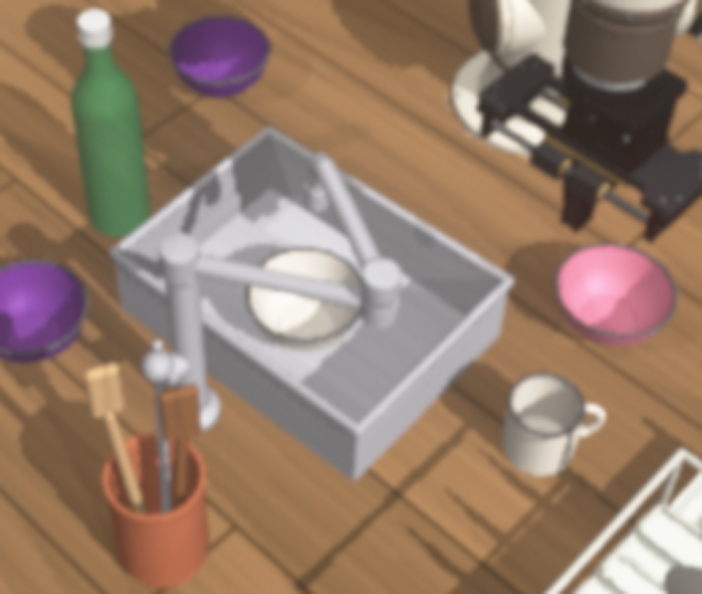

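View pics/t9.png

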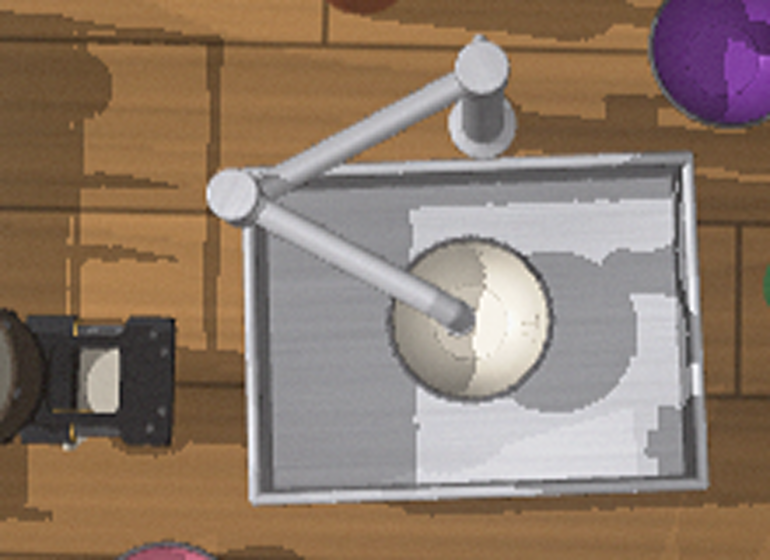

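```bash
python3 - <<'E'
from h import *
t=pickle.load(open("top0.pkl","rb"));s=pickle.load(open("s9.pkl","rb"))
E=bp(t,150+237/3.5,140+195/3.5,.288)[:2];B=bp(t,150+470/3.5,140+319/3.5,.059)[:2];P=bp(t,287.7,159.5,.264)[:2]
T=bp(t,150+350/3.5,140+254/3.5,.275)[:2]
d=(T-E)/np.hypot(*(T-E));O=E+.17*d
print("E",E,np.hypot(*(E-P)),"B",B,"O by tube",O,np.hypot(*(O-B)))
O2=bp(t,150+458/3.5,140+320/3.5,.202)[:2];print("O top end",O2,np.hypot(*(O2-B)))
O3=bp(s,190+319/2.7,130+200/2.7,.202)[:2];print("O scene end",O3,np.hypot(*(O3-B)))
a=cv2.imread("pics/top0.png").astype(int);b=cv2.imread("pics/t9f.png").astype(int)
for n,(u,v) in dict(bottle=(402,213),crock=(252,119),mug=(183,250)).items():
    f=lambda i:i[v-22:v+23,u-22:u+23].astype(np.float32).mean(2)
    print(n,cv2.phaseCorrelate(f(a),f(b)))
E
```

```text
E [0.53157903 0.20851729] 0.18678686147645893 B [0.46313071 0.053138  ] O by tube [0.457044   0.05572813] 0.006614891555063178
O top end [0.45529039 0.06033128] 0.010640201419812938
O scene end [0.45277178 0.05981268] 0.012323102554122146
bottle ((0.44849911824517363, 0.4813331518307855), 1.0286966592294198)
crock ((0.49052145909880807, 0.5578811842803724), 0.986677470030608)
mug ((0.2502741670909714, 0.20325201527628778), 0.28609841664632163)
```

View pics/t9f.png

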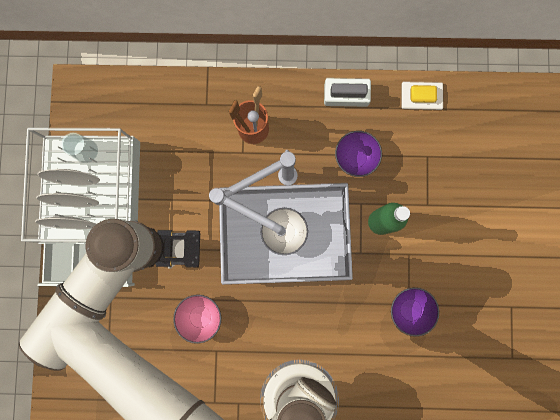

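Three estimates put the outlet 7–12 mm from the bowl's centre, inside the 30 mm limit. Nothing has shifted and the robot touches nothing. I let it settle briefly and hand in.

```bash
python3 -m crank '[[1,[0,0,-0.3],[0,0,0]],[1,[0,0,0],[0,0,0]],[1,[0,0,0],[0,0,0]],[1,[0,0,0],[0,0,0]]]'; python3 -c "
from station import r
print(r.sense()['joint_velocities'],r.sense()['wrist_force']);print(r.finish_job())"
```

```text
time_s: 10.15
tcp_pos: [0.4063, 0.3113, 0.3671]
ee_rot: [[1.0, -0.001, -0.001], [-0.001, -1.0, -0.0], [-0.001, 0.0, -1.0]]
wrist_force: [0.1, 0.5, 0.1]
gripper_width: 0.006
[ 0.26795836  0.57827232 -0.30005386 -0.00826717  0.04322844 -0.0291559 ] [0.09348829 0.46414848 0.08379156]
the job is handed in; nothing more can be done
None
```

The tap's outlet now hangs over the bowl, about 7–12 mm from its centre against the 30 mm allowed. I handed the job in at about 10 s of the 72 s allowed. The hand-in gives no verdict.

With shut fingers I pushed the first arm round by about 18°. I then swept the spout round the robot side of its elbow until the outlet reached the bowl. The robot then backed off and lifted clear.

**Last checks:**
- **Outlet:** the three estimates were 6.6 mm (line of the spout), 10.6 mm (top camera) and 12.3 mm (scene camera). They disagree by about 6 mm.
- **Bowl, bottle and crock:** all still standing. In the pictures the bowl shows no visible shift. An image comparison of the bottle and crock gave an offset of about 0.5 px (about 1–1.5 mm), which I take to come from the method.
- **Mug:** the comparison was unreliable because the gripper hid part of it in the top view. It looks in the same place in the scene view.
- **Contact:** the wrist force was about 0.5 N or less, and the highest reading during pushing was about 13 N.
- **Tap joint speeds:** I could not read these directly. The elbow stayed put while I turned the spout.

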